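# Sort left- and right-hand brackets into their trays

## Robot

A 6-joint arm with a two-finger parallel gripper is mounted at the origin on a cart in front of the work surface, level with it; the furniture and walls round the work are solid. World frame = base frame: x ahead of the robot, y to its left, z up, the work surface at z = 0. Lengths are in m, angles in rad, forces in N, time in s.
With the tool pointing down it reaches from about 0.3 to 0.875 m from the base axis. Payload 6.4 kg.
Tool frame: the origin (TCP) lies at the very end of the fingers, on their centre line; the grasp point (between the pads) lies grip_point_offset behind it (grip_point_offset is the distance from the TCP to the grasp point, in m); y points along the fingers, x is the direction in which the jaws open and shut, and the axes are right-handed (so a half turn about y gives the same grasp; the last joint's range is limited). The gripper opens to 85 mm and grips with 20 to 120 N. Pads are 22 mm wide; open, the fingers measure 114 mm over their backs; the gripper's body (76 mm by 85 mm) begins 54 mm behind the grasp point. The pads swing forward as they close: fully open they stand 13 mm farther back than shut.
Start: joints at [-1.378, 0.181, 1.607, -0, 1.354, -0.206], TCP at [0.223, -0.53, 0.231] pointing down, gripper open.
Joint ranges: [-2.99, 2.99], [-0.89, 2.07], [0.3, 2.58], [-1.14, 4.28], [0, 2.63], [-3.12, 3.12]. Speed limits (rad/s): [2.57, 2.57, 3.01, 3.14, 3.14, 3.14].

## Interface

Orientations are given as a unit quaternion [w, x, y, z].
In Python, from bench import get_obs, camera, camera_model, hand_in, grip_point_offset gives the robot as it stands.
- The arm moves only by the shell command python3 -m jog 'ROWS'. ROWS is JSON, a list of rows, each a list of 7 numbers: the shift along the tool's x, y, z in mm, then the turn, a rotation vector about the tool's x, y, z in degrees, then the gripper's target within -1 to 1 (shut at 1, half-way at 0, fully open at -1). In form: [[x, y, z, ax, ay, az, grip], ...]. A call has 1 to 8 rows; each row shifts and turns the commanded pose from where the row before left it, along the tool's axes as they then stand; what a row does not reach is not made up. A row lasts 1/12 s, in which the tool goes at most 41.7 mm and 7.16 degrees, less where a joint would pass 70% of its speed; a pose out of reach is approached as far as the arm can. A call is refused whole if a number of a shift passes 41.7 or a number of a turn 7.16, either way. A call with a gripper value outside its range is refused whole. The fingers move at their own pace and stop on an object; the grip force is fixed at half the most. Time passes only in rows, so rows that do not move let the fingers close. It gives the time, the measured TCP pose, the force and the opening at its end, in the units of the state.
- get_obs(): the state, without advancing time (a new reading comes with each control period).
- camera(name): name is "scene" or "top" or "wrist"; returns the picture (480x640x3 uint8, blue, green, red); there is no depth.
- camera_model(name): a dict with "K" (3x3 intrinsics, pixels), "pose" (4x4, takes a point from camera to world coordinates). Camera axes: x right, y down, z forward; pixel columns grow to the right and rows downward; lengths in m; the calibration is good to about 2 mm. A picture is of the moment at which its call begins: read the wrist's pose just before it. camera_model takes no time and is no camera call; for the wrist camera it gives the pose at the moment of the call.
- hand_in(): hands the job in, once; it reports no verdict.
The state is a dict: "time_s": time; "q": joint angles; "dq": joint speeds; "joint_efforts": joint torques, N m; "eef_pos": TCP position; "eef_rot": TCP orientation; "wrist_force": force on the tool from outside, world axes, zero at the start; "torque": the same for the moment, N m; "opening": opening from 0.0 (shut) to 1.0 (fully open).
Only numpy, scipy, OpenCV 4.12 (cv2) and the standard library are available. Lean on these libraries where they do the work, as an engineer would, in place of code of your own. Each camera call takes 0.05 s, during which the arm holds its last target.

## Task

The left-hand and right-hand brackets have been mixed up: sort them so that all four loose brackets end in the tray whose sample, the bracket fixed on the ledge at its front, is of the same hand and not the mirror image; one bracket already lies in the wrong tray. Lay each one flat on the tray floor with its rib up, either way round and none on top of another, set down gently rather than dropped. Leave the cups and bottles standing where they are.

Things in the scene. Friction and masses are not known exactly. Their poses are not given: they have to be found in the camera images.
- tray_left: Fixed grey tray for left-hand brackets, 144(x) x 210(y) x 30 mm, walls and floor 5 mm. Front (-x) ledge 12 mm high to x = -131; on it the fixed sample, a left-hand bracket, rib along y, lug at the +y end pointing to -x, top 49 mm high. Origin: underside, centre of open tray; z up. Stands left or right, within 0.12 rad of square to the robot. Empty at start.
- tray_right: Fixed grey tray for right-hand brackets, 144(x) x 210(y) x 30 mm, walls and floor 5 mm. Front (-x) ledge 12 mm high to x = -131; on it the fixed sample, a right-hand bracket, rib along y, lug at the -y end pointing to -x, top 49 mm high. Origin: underside, centre of open tray; z up. Stands left or right, within 0.12 rad of square to the robot. Starts with one bracket of each hand side by side.
- bracket_left_1: LEFT-HAND loose aluminium bracket, 0.1-0.2 kg: base strip 100x26x5 mm; along its middle an upright rib 10 mm thick, top 37 mm above underside, x -48 to 38 mm; at the +x end a flat lug, 30 mm wide, 5 thick, to y = +43 mm. Lug end away from you, rib up: lug points left. Origin: underside, mid-length, rib mid-plane; x along rib, z up. Starts on the worktop between the trays.
- bracket_left_2: LEFT-HAND loose aluminium bracket, 0.1-0.2 kg: base strip 100x26x5 mm; along its middle an upright rib 10 mm thick, top 37 mm above underside, x -48 to 38 mm; at the +x end a flat lug, 30 mm wide, 5 thick, to y = +43 mm. Lug end away from you, rib up: lug points left. Origin: underside, mid-length, rib mid-plane; x along rib, z up. Starts in the right-hand tray by mistake.
- bracket_right_1: RIGHT-HAND loose aluminium bracket, the mirror image of bracket_left_1: same sizes, mass, origin and axes, but its lug at the +x end reaches to y = -43 mm. Lug end away from you, rib up: lug points right. Starts on the worktop between the trays.
- bracket_right_2: RIGHT-HAND loose aluminium bracket, the mirror image of bracket_left_1: same sizes, mass, origin and axes, but its lug at the +x end reaches to y = -43 mm. Lug end away from you, rib up: lug points right. Already in the right-hand tray, where it belongs.
- cup_white: Bystander: loose specimen cup with a white cap, 52 mm across, 64 mm high, between the two brackets on the worktop; origin at the centre of its underside. Not to be disturbed.
- tumbler: Bystander: loose steel tumbler, 63 mm across, 81 mm high, left and behind; origin at the centre of its underside. Not to be disturbed.
- stain_bottle_1: Bystander: loose small brown bottle, 45 mm across, 90 mm high, right and behind; origin at the centre of its underside. Not to be disturbed.
Not all that is in view belongs to the job. Leave any blue, purple or turquoise look-alike of the bracket_left_1 alone.

How it is judged:
By the outcome, as a careful person would: the job done as asked, in the order asked, and still so for the second after the job is handed in, with the robot touching nothing.
It also fails if it takes over 72 s, if anything falls off the work surface, if the arm or the gripper's body presses on something with over 40 N, if the wrist force passes 120 N, or if a joint passes its speed limit or range.

## Working session

There is one attempt and no reset: what is moved stays moved. The work goes in short steps, Python scripts to look and compute and a shell command to move; the robot and the scene stay as the last step left them, time stands still between calls to the robot, and variables do not carry over. Pictures are saved under pics/ and viewed, and the job is handed in when it is done.

```bash
mkdir -p pics; ls; python3 - <<'E'
from bench import *
import cv2
print(get_obs(), grip_point_offset)
for n in ["scene","top"]:
    m=camera_model(n); print(n,m["K"],m["pose"])
    cv2.imwrite(f"pics/{n}0.png",camera(n))
E
```

```text
pics
{'time_s': 0.0, 'q': array([-1.37830378e+00,  1.81574189e-01,  1.60800291e+00,  1.29204851e-05,
        1.35380909e+00, -2.06300980e-01]), 'dq': array([ 0.00048122, -0.00059115,  0.00029972,  0.0005894 , -0.00170731,
       -0.0004294 ]), 'joint_efforts': array([ 6.10458101e-04, -4.44867647e+01, -3.51334012e+01, -2.10688045e-04,
        9.24230641e-03, -2.04542499e-05]), 'eef_pos': array([ 0.2231874 , -0.52931537,  0.23036799]), 'eef_rot': array([ 0.58958598, -0.58867678,  0.39149685, -0.39061264]), 'wrist_force': array([ 0.17665026,  0.54014006, -0.16553511]), 'torque': array([-0.02527315,  0.0462567 , -0.04041491]), 'opening': 1.0041467607981946} 0.0187
scene [[591.71081269   0.         320.28690209]
 [  0.         591.71081269 236.98094023]
 [  0.           0.           1.        ]] [[-8.71685570e-01 -2.76353403e-01  4.04713557e-01  5.20690571e-02]
 [-4.90065503e-01  4.91998083e-01 -7.19564930e-01  1.09658648e+00]
 [-2.64077352e-04 -8.25570520e-01 -5.64298899e-01  8.27911768e-01]
 [ 0.00000000e+00  0.00000000e+00  0.00000000e+00  1.00000000e+00]]
top [[446.32414374   0.         317.27679281]
 [  0.         446.32414374 240.53393081]
 [  0.           0.           1.        ]] [[ 0.00157426 -0.99602206  0.0890931   0.49389541]
 [-0.99982098 -0.00324761 -0.0186402   0.0955276 ]
 [ 0.01885539 -0.08904781 -0.99584887  1.34906357]
 [ 0.          0.          0.          1.        ]]
```

View pics/top0.png

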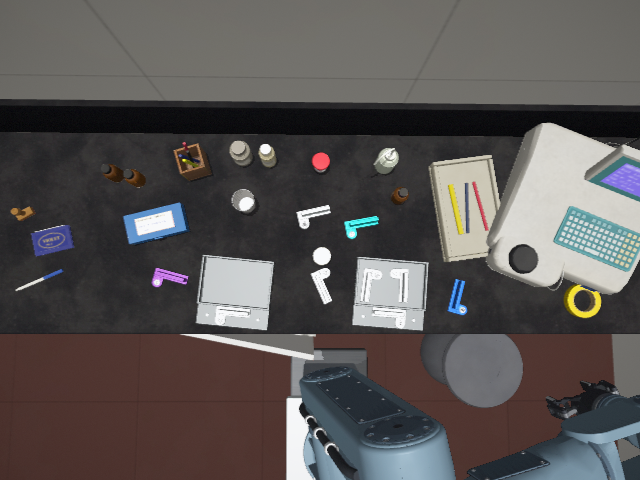

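View pics/scene0.png

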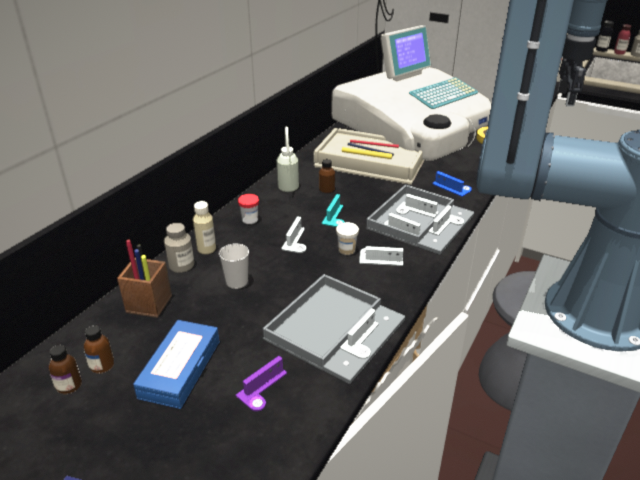

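```bash
python3 - <<'E'
import cv2
im=cv2.imread("pics/top0.png")
cv2.imwrite("pics/c1.png",cv2.resize(im[195:335,285:445],None,fx=5,fy=5,interpolation=cv2.INTER_CUBIC)[:600])
cv2.imwrite("pics/c1b.png",cv2.resize(im[250:335,345:435],None,fx=7,fy=7,interpolation=cv2.INTER_CUBIC))
cv2.imwrite("pics/c2.png",cv2.resize(im[250:335,190:280],None,fx=7,fy=7,interpolation=cv2.INTER_CUBIC))
E
```

```text
(no output)
```

View pics/c1.png

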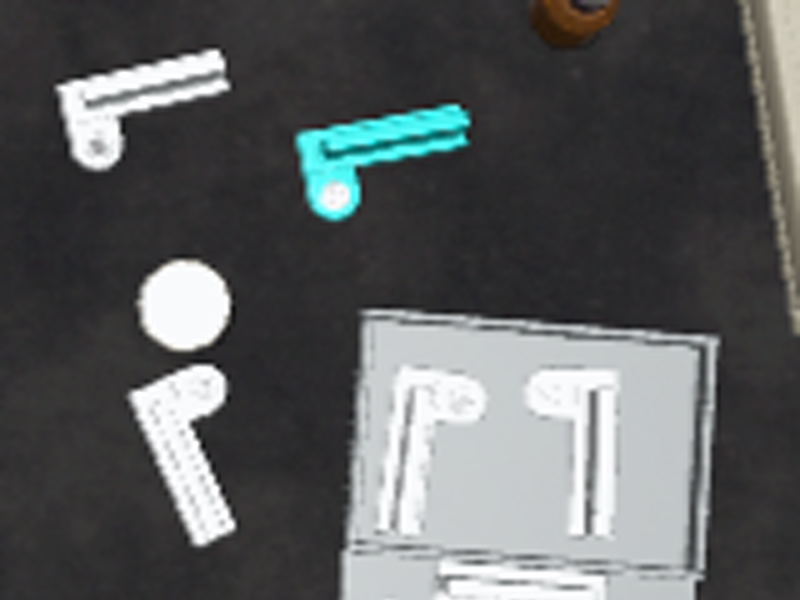

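View pics/c1b.png

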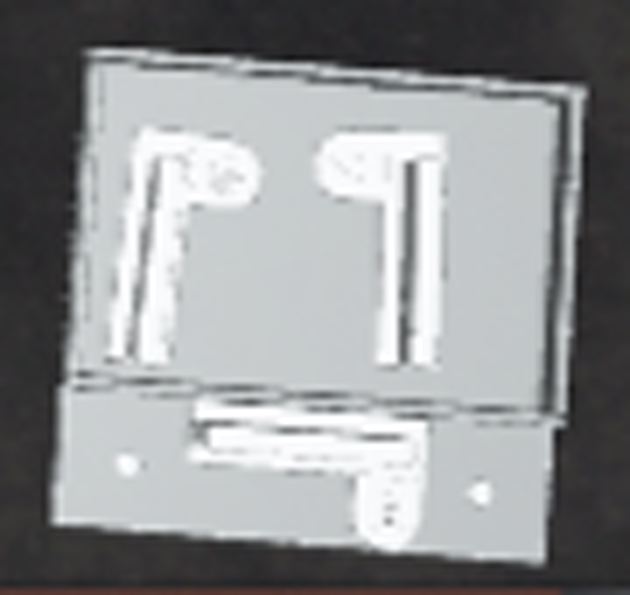

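View pics/c2.png

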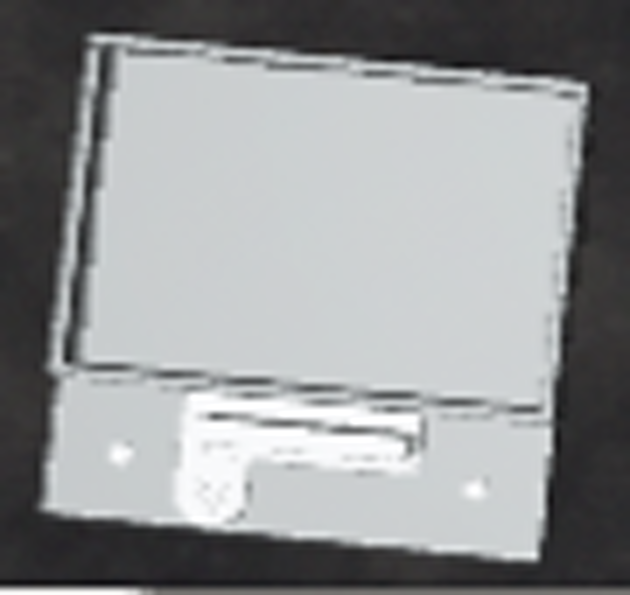

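```bash
python3 - <<'E'
import cv2
im=cv2.imread("pics/scene0.png")
cv2.imwrite("pics/s1.png",cv2.resize(im[180:280,270:400],None,fx=6,fy=6,interpolation=cv2.INTER_CUBIC))
cv2.imwrite("pics/s2.png",cv2.resize(im[180:280,350:480],None,fx=6,fy=6,interpolation=cv2.INTER_CUBIC))
E
```

```text
(no output)
```

View pics/s1.png

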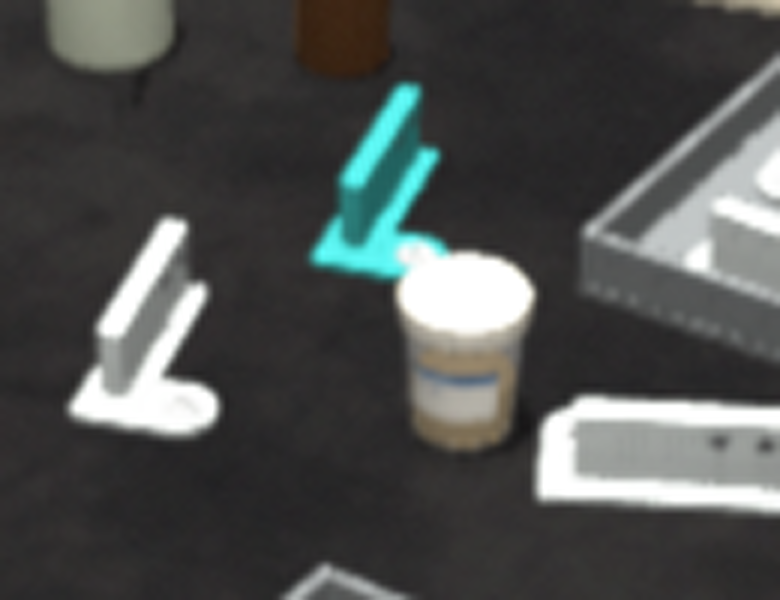

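View pics/s2.png

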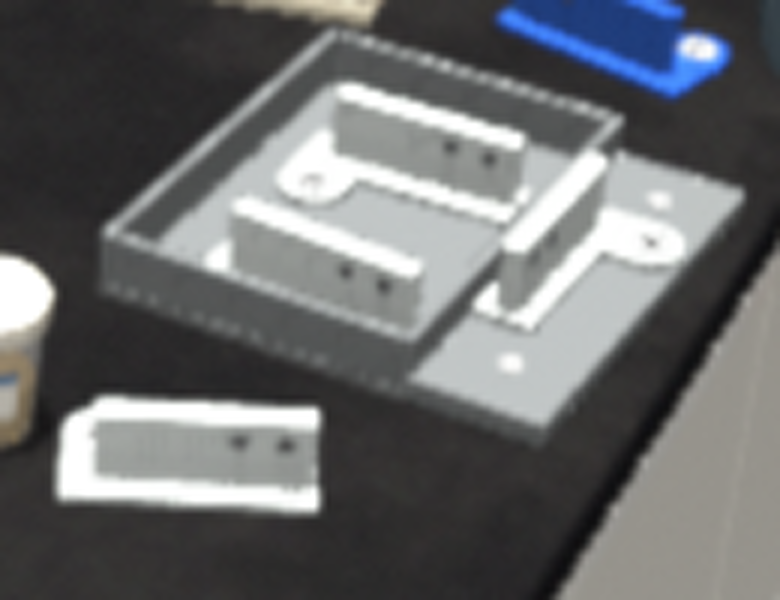

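```bash
cat > h.py <<'E'
import numpy as np, cv2
from scipy.optimize import least_squares, minimize
from bench import *
def proj(cm,P):
    K=np.array(cm["K"]);T=np.linalg.inv(np.array(cm["pose"]))
    c=(T[:3,:3]@np.atleast_2d(P).T).T+T[:3,3]
    u=(K@c.T).T
    return u[:,:2]/u[:,2:]
def unproj(cm,uv,z):
    K=np.array(cm["K"]);T=np.array(cm["pose"])
    d=T[:3,:3]@np.linalg.inv(K)@np.array([uv[0],uv[1],1.]);o=T[:3,3]
    return o+d*(z-o[2])/d[2]
def place(P,pose,z0=0):
    x,y,a=pose; c,s=np.cos(a),np.sin(a)
    P=np.atleast_2d(P)
    return np.c_[x+c*P[:,0]-s*P[:,1], y+s*P[:,0]+c*P[:,1], z0+P[:,2]]
def box(x0,x1,y0,y1,z0,z1):
    return np.array([[x,y,z] for x in(x0,x1) for y in (y0,y1) for z in (z0,z1)])/1000
def parts(hand):  # hand +1 left, -1 right
    th=np.linspace(0,np.pi,9)
    lug=np.array([[35+15*np.cos(t),hand*(28+15*np.sin(t)),z] for t in th for z in (0,5)]+[[50,0,0],[50,0,5],[20,0,0],[20,0,5]])/1000
    return [box(-50,50,-13,13,0,5),box(-48,38,-5,5,5,37),lug]
def render(cm,pose,hand,z0,roi,ss=4):
    x0,y0,x1,y1=roi; m=np.zeros(((y1-y0)*ss,(x1-x0)*ss),np.uint8)
    for p in parts(hand):
        uv=proj(cm,place(p,pose,z0)); uv=(uv-[x0,y0]+.5)*ss-.5
        h=cv2.convexHull(uv.astype(np.float32))
        cv2.fillPoly(m,[np.round(h*16).astype(np.int32)],255,shift=4)
    return cv2.resize(m,(x1-x0,y1-y0),interpolation=cv2.INTER_AREA)/255.
E
python3 - <<'E'
from h import *
cm=camera_model("top"); im=cv2.imread("pics/top0.png"); g=im.min(axis=2).astype(float)
def tray(pts):
    mod=np.array([[72,105,30],[72,-105,30],[-131,105,12],[-131,-105,12]])/1e3
    f=lambda p:(proj(cm,place(mod,p))-pts).ravel()
    r=least_squares(f,[.4,0,0]); return r.x,np.abs(r.fun).max()
sc=lambda L,o:(np.array(L,float)+.5)/7-.5+np.array(o)
for n,L,o in [("R",[(88,48),(587,88),(52,522),(548,565)],(345,250)),("L",[(90,35),(588,85),(42,512),(540,562)],(190,250))]:
    print(n,tray(sc(L,o)))
out=im.copy()
for n,hand,z0,lo,init,roi in [("L1",1,0,.20,(313,217,np.pi/2+.2),(290,198,336,234)),("R1",-1,0,.2,(321,287,.4),(306,262,338,310)),
   ("R2",-1,.005,.8,(368,286,-.1),(358,264,386,306)),("L2",1,.005,.8,(403,286,0),(386,264,412,306))]:
    x0,y0,x1,y1=roi
    G=g[y0:y1,x0:x1]
    bg=np.median(G) ; t=np.clip((G-bg)/(250-bg),0,1) if lo>.5 else np.clip((G-60)/(240-60),0,1)
    if n=="R1":
        ww=np.ones_like(t); ww[:5,:]=0
    else: ww=np.ones_like(t)
    p0=unproj(cm,init[:2],z0)
    cost=lambda p:np.sum(ww*(render(cm,[p[0]/1e3,p[1]/1e3,p[2]/50],hand,z0,roi)-t)**2)
    best=None
    for da in(-.15,0,.15):
      r=minimize(cost,[p0[0]*1e3,p0[1]*1e3,(init[2]+da)*50],method="Nelder-Mead",options=dict(initial_simplex=None,xatol=.05))
      if best is None or r.fun<best.fun: best=r
    r=best
    p=[r.x[0]/1e3,r.x[1]/1e3,r.x[2]/50]; print(n,np.round(p,4),r.fun,cost(p0[:2].tolist()+[0]) if 0 else "")
    for q in parts(hand):
        h=cv2.convexHull(proj(cm,place(q,p,z0)).astype(np.float32)); 
E
```

```text
R (array([ 0.48586062, -0.14804079, -0.07900918]), np.float64(0.5567673727348392))
L (array([ 0.48837369,  0.311247  , -0.09780712]), np.float64(0.3939639217790045))
L1 [0.7013 0.0833 1.7986] 26.5353773121449 
R1 [0.4749 0.059  0.4156] 3.9576315733264984 
R2 [ 0.4809 -0.0761 -0.1045] 87.0745227486753 
L2 [ 0.4813 -0.1872  0.    ] 117.0843689500397
```

```bash
cat > ov.py <<'E'
from h import *
def ov(cm,im,items,roi,f,name):
    x0,y0,x1,y1=roi
    o=cv2.resize(im[y0:y1,x0:x1],None,fx=f,fy=f,interpolation=cv2.INTER_CUBIC)
    for pose,hand,z0 in items:
        for i,q in enumerate(parts(hand)):
            uv=(proj(cm,place(q,pose,z0))-[x0,y0]+.5)*f-.5
            h=cv2.convexHull(uv.astype(np.float32))
            cv2.polylines(o,[np.round(h).astype(int)],True,[(0,0,255),(0,200,0),(255,0,0)][i],1)
    cv2.imwrite(name,o)
E
python3 - <<'E'
from ov import *
I=[([.7013,.0833,1.7986],1,0),([.4749,.059,.4156],-1,0),([.4809,-.0761,-.1045],-1,.005),([.4813,-.1872,0],1,.005)]
ov(camera_model("top"),cv2.imread("pics/top0.png"),I,(285,195,435,315),5,"pics/o1.png")
ov(camera_model("scene"),cv2.imread("pics/scene0.png"),I,(270,180,480,280),3.8,"pics/o2.png")
E
```

```text
(no output)
```

View pics/o1.png

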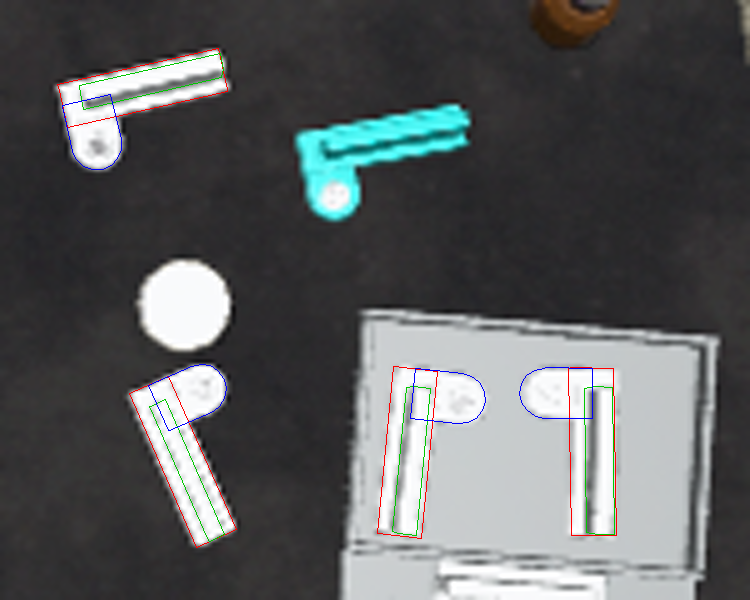

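View pics/o2.png

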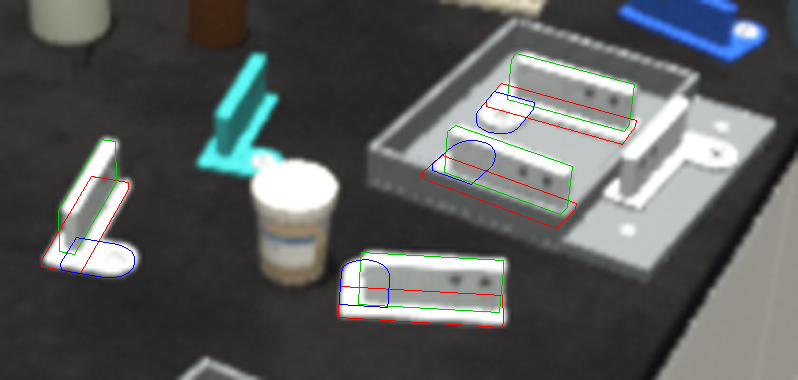

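```bash
cat > go.py <<'E'
import sys,numpy as np
from bench import get_obs
from scipy.spatial.transform import Rotation as R
o=get_obs();w,x,y,z=o["eef_rot"];M=R.from_quat([x,y,z,w]).as_matrix()
p=o["eef_pos"]; phi=np.degrees(np.arctan2(M[1,0],M[0,0]))
print("t %.2f pos"%o["time_s"],np.round(p*1e3,1),"phi %.1f"%phi,"tooly",np.round(M[:,1],3),"q",np.round(o["q"],2),"F",np.round(o["wrist_force"],1),"open %.2f"%o["opening"])
if len(sys.argv)>4:
    t=np.array(list(map(float,sys.argv[1:4]))); ph=float(sys.argv[4])  # mm, deg
    d=(ph-phi+90)%180-90
    pf=np.radians(phi+d); T=np.c_[[np.cos(pf),np.sin(pf),0],[0,0,-1],[-np.sin(pf),np.cos(pf),0]]
    rv=np.degrees(R.from_matrix(M.T@T).as_rotvec())
    print("turn first (tool, deg)",np.round(rv,1),"then shift mm",np.round(T.T@(t-p*1e3),1))
E
python3 go.py 479.5 -189 160 89
```

```text
t 0.10 pos [ 223.2 -529.4  230.5] phi -67.2 tooly [-0.     0.002 -1.   ] q [-1.38  0.18  1.61 -0.    1.35 -0.21] F [-0.7 -0.1 -0.4] open 1.00
turn first (tool, deg) [ 0.  23.8 -0.1] then shift mm [-344.8   70.5  250.3]
```

```bash
python3 -m jog '[[0,10,0,0,6,0,-1],[0,10,0,0,6,0,-1],[0,10,0,0,6,0,-1],[0,10,0,0,6,0,-1],[-25,0,18,0,0,0,0.3],[-30,0,22,0,0,0,0.3],[-30,0,22,0,0,0,0.3],[-30,0,22,0,0,0,0.3]]'; python3 go.py 479.5 -189 160 89
```

```text
time_s: 0.77
eef_pos: [0.3099, -0.4151, 0.1906]
eef_rot: [0.495, -0.494, 0.506, -0.505]
wrist_force: [0.7, -0.5, 0.0]
opening: 0.454
t 0.77 pos [ 309.9 -415.1  190.6] phi -91.2 tooly [-0.     0.001 -1.   ] q [-1.16  0.1   1.79  0.    1.26  0.43] F [ 0.7 -0.5  0. ] open 0.45
turn first (tool, deg) [ 0.  -0.2 -0.1] then shift mm [-229.    30.6  165.6]
```

```bash
python3 -m jog '[[-33,4,24,0,0,0,0.3],[-33,4,24,0,0,0,0.3],[-33,4,24,0,0,0,0.3],[-33,4,24,0,0,0,0.3],[-33,4,24,0,0,0,0.3],[-30,4,20,0,0,0,0.3],[0,0,0,0,0,0,0.3]]'; python3 go.py 479.5 -189 160 89; python3 - <<'E'
from h import *
m=camera_model("wrist"); print(m)
cv2.imwrite("pics/w1.png",camera("wrist"))
E
```

```text
time_s: 1.35
eef_pos: [0.4554, -0.2187, 0.1661]
eef_rot: [0.497, -0.496, 0.505, -0.503]
wrist_force: [-0.3, -0.1, -0.7]
opening: 0.35
t 1.35 pos [ 455.4 -218.7  166.1] phi -90.8 tooly [-0.     0.003 -1.   ] q [-0.68  0.1   1.84  0.    1.21  0.9 ] F [-0.3 -0.1 -0.7] open 0.35
turn first (tool, deg) [ 0.   0.2 -0.2] then shift mm [-30.1   6.1  23.5]
{'K': array([[360.95757344,   0.        , 315.0137336 ],
       [  0.        , 360.95757344, 235.09991117],
       [  0.        ,   0.        ,   1.        ]]), 'pose': array([[-0.01299389, -0.95785709, -0.28695114,  0.52950501],
       [-0.99990728,  0.01127848,  0.00763027, -0.21917007],
       [-0.00407234,  0.28702369, -0.95791483,  0.30874282],
       [ 0.        ,  0.        ,  0.        ,  1.        ]])}
```

View pics/w1.png

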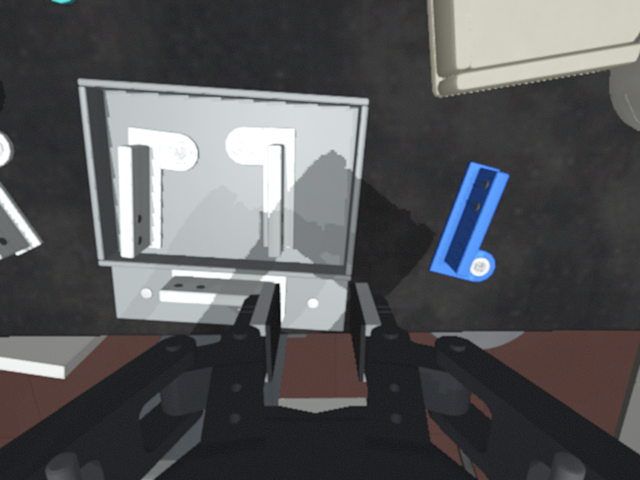

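```bash
cat > rib.py <<'E'
# python3 rib.py  u_lugend v_lugend u_other v_other ztop  -> pose (wrist cam now, arm still)
import sys
from h import *
a=list(map(float,sys.argv[1:])); m=camera_model("wrist")
A=unproj(m,a[:2],a[4]);B=unproj(m,a[2:4],a[4])
d=(A-B)[:2];L=np.linalg.norm(d);u=d/L
c=(A+B)[:2]/2+u*.005
print("rib len mm %.1f (86)"%(L*1e3),"origin mm",np.round(c*1e3,1),"angle deg %.1f"%np.degrees(np.arctan2(u[1],u[0])))
E
python3 rib.py 275.5 145.5 274.5 256.5 .042; python3 - <<'E'
from ov import *
ov(camera_model("wrist"),cv2.imread("pics/w1.png"),[([.4795,-.189,-.02],1,.005),([.4809,-.0761,-.1045],-1,.005)],(90,110,330,280),3.2,"pics/o3.png")
E
```

```text
rib len mm 84.9 (86) origin mm [ 478.6 -190.1] angle deg -3.1
```

View pics/o3.png

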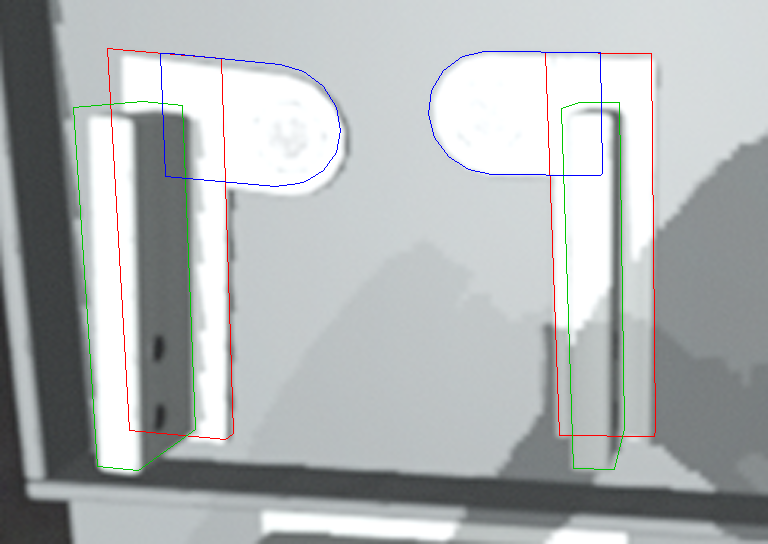

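```bash
python3 go.py 479 -189.5 70 88;  python3 -m jog '[[-15,6,12,0,1,0,0.3],[-15,25,12,0,0,0,0.3],[0,35,0,0,0,0,0.3],[0,30,0,0,0,0,0.3],[0,0,0,0,0,0,0.3],[0,0,0,0,0,0,0.3]]'; python3 go.py 479 -189.5 16 88
```

```text
t 1.40 pos [ 454.4 -221.1  166.4] phi -90.8 tooly [-0.001  0.002 -1.   ] q [-0.69  0.1   1.84  0.    1.21  0.9 ] F [ 1.1 -0.4  0. ] open 0.35
turn first (tool, deg) [ 0.1  1.2 -0.1] then shift mm [-32.4  96.4  23.5]
time_s: 1.9
eef_pos: [0.4767, -0.195, 0.07]
eef_rot: [0.49, -0.491, 0.511, -0.508]
wrist_force: [0.6, 0.3, 0.7]
opening: 0.35
t 1.90 pos [ 476.7 -195.    70. ] phi -92.2 tooly [-0.004  0.002 -1.   ] q [-0.62  0.26  1.87 -0.    1.01  0.99] F [0.6 0.3 0.7] open 0.35
turn first (tool, deg) [ 0.2 -0.2 -0.1] then shift mm [-5.6 54.   2.1]
```

```bash
python3 -m jog '[[-5.6,15,2,0,0,0,0.3],[0,15,0,0,0,0,0.3],[0,12,0,0,0,0,0.3],[0,12,0,0,0,0,0.3],[0,0,0,0,0,0,0.3],[0,0,0,0,0,0,0.3]]'; python3 go.py 479 -189.5 16 88; python3 - <<'E'
from h import *
cv2.imwrite("pics/w2.png",camera("wrist"))
E
```

```text
time_s: 2.4
eef_pos: [0.4805, -0.19, 0.0175]
eef_rot: [0.49, -0.49, 0.51, -0.509]
wrist_force: [0.3, 0.0, 0.6]
opening: 0.353
t 2.40 pos [ 480.5 -190.    17.5] phi -92.2 tooly [-0.  0. -1.] q [-0.61  0.36  1.88 -0.    0.9   1.  ] F [0.3 0.  0.6] open 0.35
turn first (tool, deg) [ 0.  -0.2 -0. ] then shift mm [-0.4  1.5 -1.5]
```

View pics/w2.png

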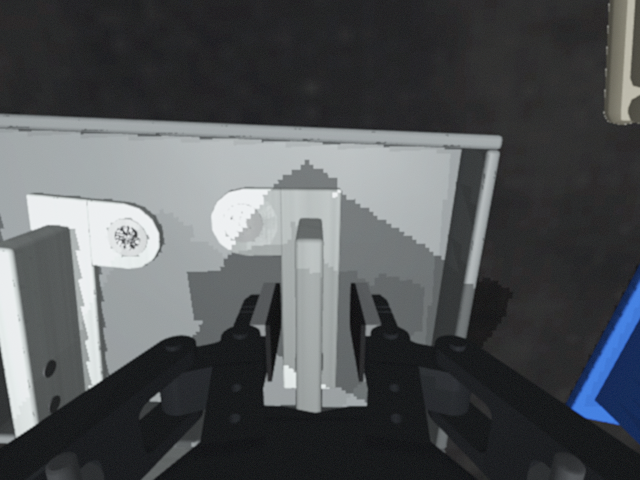

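```bash
python3 -m jog '[[0,0,0,0,0,0,1],[0,0,0,0,0,0,1],[0,0,0,0,0,0,1],[0,0,0,0,0,0,1],[0,0,0,0,0,0,1],[0,0,0,0,0,0,1],[0,0,0,0,0,0,1],[0,0,0,0,0,0,1]]'; python3 -m jog '[[0,-5,0,0,0,0,1],[0,-10,0,0,0,0,1],[0,-20,0,0,0,0,1],[0,-30,0,0,0,0,1],[0,-35,0,0,0,0,1],[0,-35,0,0,0,0,1],[0,-10,0,0,0,0,1],[0,0,0,0,0,0,1]]'; python3 go.py; python3 - <<'E'
from h import *
cv2.imwrite("pics/w3.png",camera("wrist"))
E
```

```text
time_s: 3.12
eef_pos: [0.4814, -0.1902, 0.0184]
eef_rot: [-0.491, 0.49, -0.509, 0.51]
wrist_force: [-1.3, -0.1, 6.5]
opening: 0.099
time_s: 3.78
eef_pos: [0.4826, -0.1909, 0.1665]
eef_rot: [-0.491, 0.49, -0.507, 0.512]
wrist_force: [0.2, 0.1, -0.9]
opening: 0.103
t 3.78 pos [ 482.6 -190.9  166.5] phi -92.1 tooly [ 0.006 -0.004 -1.   ] q [-0.61  0.12  1.81 -0.    1.2   1.  ] F [ 0.2  0.1 -0.9] open 0.10
```

View pics/w3.png

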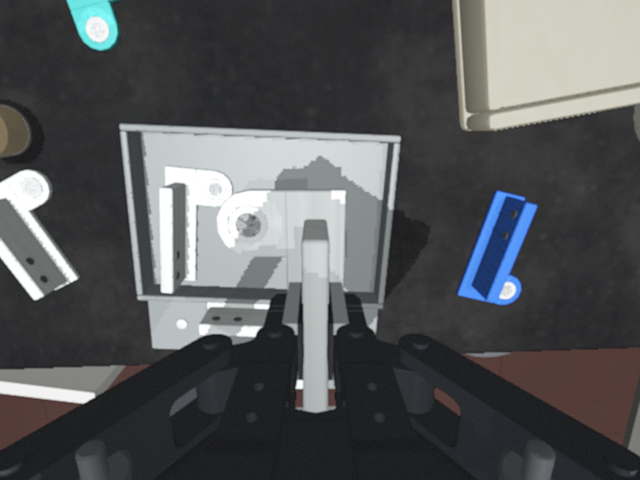

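```bash
python3 go.py 494 346 160 84.4;  python3 -m jog '[[0,0,0,0,3.5,0,1],[-25,0,0,0,0,0,1],[-40,0,5,0,0,0,1],[-40,0,5,0,0,0,1],[-40,0,5,0,0,0,1],[-40,0,5,0,0,0,1],[-40,0,5,0,0,0,1],[-40,0,5,0,0,0,1]]'; python3 go.py 494 346 160 84.4
```

```text
t 3.83 pos [ 481.2 -190.1  163.8] phi -92.1 tooly [ 0.003 -0.002 -1.   ] q [-0.61  0.12  1.82 -0.    1.2   1.  ] F [-1.2  0.1 -2.5] open 0.10
turn first (tool, deg) [-0.2  3.5  0.1] then shift mm [-534.7    3.8  -39.6]
time_s: 4.5
eef_pos: [0.5347, 0.0732, 0.1595]
eef_rot: [0.474, -0.476, 0.525, -0.523]
wrist_force: [1.8, -0.6, -1.3]
opening: 0.101
t 4.50 pos [534.7  73.2 159.5] phi -95.7 tooly [-0.005  0.    -1.   ] q [-0.08  0.18  1.76 -0.    1.21  1.59] F [ 1.8 -0.6 -1.3] open 0.10
turn first (tool, deg) [ 0.3 -0.1  0. ] then shift mm [-267.5   -0.5  -67.1]
```

```bash
python3 -m jog '[[-39,0,-10,0,0,0,1],[-39,0,-10,0,0,0,1],[-39,0,-10,0,0,0,1],[-39,0,-10,0,0,0,1],[-37,0,-10,0,0,0,1],[-30,0,-7,0,0,0,1],[0,0,0,0,0,0,1],[0,0,0,0,0,0,1]]'; python3 go.py 494 346 60 84.4
```

```text
time_s: 5.17
eef_pos: [0.4993, 0.2997, 0.1593]
eef_rot: [0.474, -0.477, 0.524, -0.523]
wrist_force: [-0.7, -0.3, -2.2]
opening: 0.106
t 5.17 pos [499.3 299.7 159.3] phi -95.4 tooly [-0.005 -0.002 -1.   ] q [ 0.34  0.27  1.65 -0.    1.22  2.  ] F [-0.7 -0.3 -2.2] open 0.11
turn first (tool, deg) [0.3 0.2 0.1] then shift mm [-45.5  99.3  -9.8]
```

```bash
python3 -m jog '[[-23,10,-5,0,0.2,0,1],[-23,20,-5,0,0,0,1],[0,30,0,0,0,0,1],[0,20,0,0,0,0,1],[0,10,0,0,0,0,1],[0,0,0,0,0,0,1]]'; python3 go.py 494 346 40 84.4; python3 - <<'E'
from h import *
cv2.imwrite("pics/w4.png",camera("wrist"))
E
```

```text
time_s: 5.67
eef_pos: [0.4938, 0.343, 0.068]
eef_rot: [0.471, -0.476, 0.526, -0.524]
wrist_force: [0.1, -0.6, -0.1]
opening: 0.105
t 5.67 pos [493.8 343.   68. ] phi -95.9 tooly [-0.007 -0.003 -1.   ] q [ 0.41  0.43  1.64 -0.    1.07  2.08] F [ 0.1 -0.6 -0.1] open 0.10
turn first (tool, deg) [ 0.4 -0.3  0.2] then shift mm [-3.  28.  -0.1]
```

View pics/w4.png

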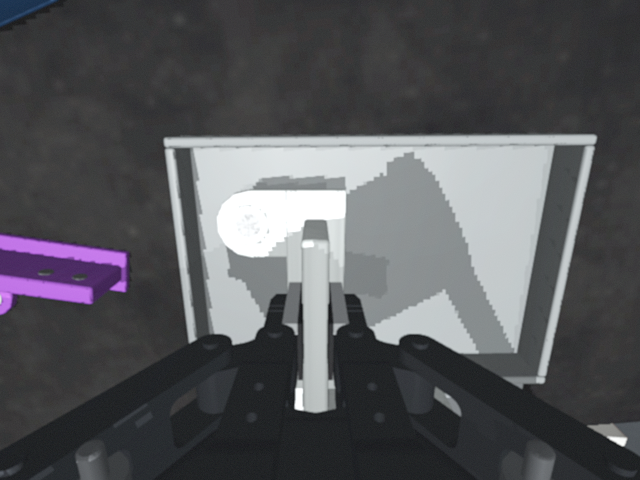

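```bash
python3 -m jog '[[0,15,0,0.4,0,0.2,1],[0,12,0,0,0,0,1],[0,10,0,0,0,0,1],[0,5,0,0,0,0,1],[0,2,0,0,0,0,1],[0,0,0,0,0,0,1],[0,0,0,0,0,0,1]]'; python3 go.py 494 346 18.5 84.4
```

```text
time_s: 6.3
eef_pos: [0.497, 0.3457, 0.0287]
eef_rot: [-0.477, 0.471, -0.524, 0.526]
wrist_force: [0.2, -0.6, -1.6]
opening: 0.104
t 6.30 pos [497.  345.7  28.7] phi -95.9 tooly [ 0.008  0.003 -1.   ] q [ 0.41  0.49  1.66 -0.    0.99  2.09] F [ 0.2 -0.6 -1.6] open 0.10
turn first (tool, deg) [-0.4 -0.3 -0.2] then shift mm [-0.  10.2 -3. ]
```

```bash
python3 -m jog '[[0,4,0,-0.3,0,-0.1,1],[0,3,0,0,0,0,1],[0,1,0,0,0,0,1],[0,0,0,0,0,0,1],[0,0,0,0,0,0,1]]'; python3 go.py 494 346 18.5 84.4;python3 -m jog '[[0,0,0,0,0,0,1]]'; python3 go.py 494 346 18.5 84.4
```

```text
time_s: 6.72
eef_pos: [0.4965, 0.3455, 0.0202]
eef_rot: [-0.475, 0.473, -0.525, 0.525]
wrist_force: [-0.2, -0.3, -1.8]
opening: 0.104
t 6.72 pos [496.5 345.5  20.2] phi -95.8 tooly [ 0.002  0.001 -1.   ] q [0.41 0.51 1.65 0.   0.98 2.08] F [-0.2 -0.3 -1.8] open 0.10
turn first (tool, deg) [-0.1 -0.2 -0.1] then shift mm [-0.2  1.7 -2.6]
time_s: 6.8
eef_pos: [0.4966, 0.3456, 0.0203]
eef_rot: [-0.475, 0.473, -0.525, 0.525]
wrist_force: [-0.5, 0.4, -0.7]
opening: 0.107
t 6.80 pos [496.6 345.6  20.3] phi -95.8 tooly [ 0.002  0.002 -1.   ] q [0.41 0.51 1.65 0.   0.98 2.08] F [-0.5  0.4 -0.7] open 0.11
turn first (tool, deg) [-0.1 -0.2 -0.1] then shift mm [-0.2  1.8 -2.7]
```

Creep down until contact shows on the force.

```bash
for i in 1 2 3 4; do :; done; python3 -m jog '[[0,1,0,0,0,0,1],[0,0,0,0,0,0,1]]'; python3 -m jog '[[0,1,0,0,0,0,1],[0,0,0,0,0,0,1]]'; python3 -m jog '[[0,0.7,0,0,0,0,1],[0,0,0,0,0,0,1]]'
```

```text
time_s: 6.97
eef_pos: [0.4966, 0.3455, 0.0193]
eef_rot: [-0.475, 0.473, -0.525, 0.525]
wrist_force: [0.3, -0.7, -1.1]
opening: 0.108
time_s: 7.13
eef_pos: [0.4968, 0.3456, 0.0184]
eef_rot: [-0.475, 0.473, -0.525, 0.525]
wrist_force: [0.7, 0.5, -0.9]
opening: 0.102
time_s: 7.3
eef_pos: [0.4968, 0.3457, 0.0184]
eef_rot: [-0.475, 0.473, -0.525, 0.525]
wrist_force: [-2.7, -1.3, 4.8]
opening: 0.103
```

```bash
python3 -m jog '[[0,0,0,0,0,0,0.7],[0,0,0,0,0,0,0.5],[0,0,0,0,0,0,0.3],[0,0,0,0,0,0,0.3],[0,0,0,0,0,0,0.3]]';  python3 -m jog '[[0,-5,0,0,0,0,0.3],[0,-15,0,0,0,0,0.3],[0,-30,0,0,0,0,0.3],[0,-35,0,0,0,0,0.3],[0,-35,0,0,0,0,0.3],[0,-20,0,0,0,0,0.3],[0,0,0,0,0,0,0.3]]'; python3 go.py 701 83 160 13; python3 - <<'E'
from h import *
cv2.imwrite("pics/w5.png",camera("wrist"))
E
```

```text
time_s: 7.72
eef_pos: [0.4966, 0.3455, 0.0175]
eef_rot: [-0.475, 0.473, -0.525, 0.525]
wrist_force: [-0.4, -0.7, 0.4]
opening: 0.353
time_s: 8.3
eef_pos: [0.4997, 0.3469, 0.1644]
eef_rot: [-0.478, 0.469, -0.524, 0.526]
wrist_force: [1.7, 0.7, 0.9]
opening: 0.345
t 8.30 pos [499.7 346.9 164.4] phi -95.8 tooly [ 0.012  0.006 -1.   ] q [0.41 0.31 1.59 0.   1.23 2.08] F [1.7 0.7 0.9] open 0.35
turn first (tool, deg) [-0.3 71.2 -0.7] then shift mm [-136.8    4.4  302.4]
```

View pics/w5.png

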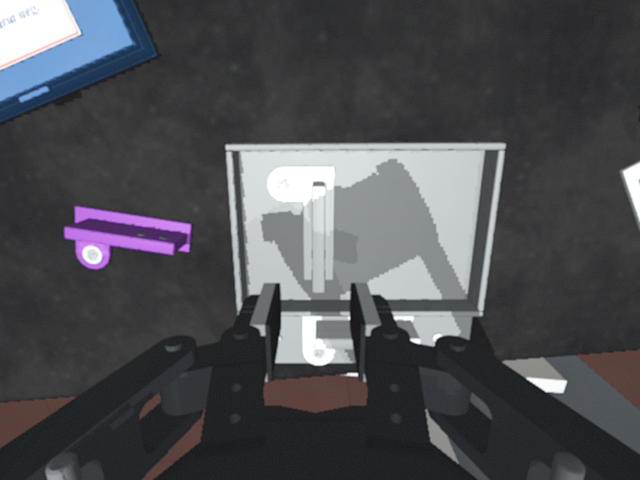

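```bash
python3 -m jog '[[0,0,0,0,7,0,0.3],[0,0,0,0,7,0,0.3],[0,0,0,0,7,0,0.3],[0,0,0,0,7,0,0.3],[0,0,0,0,7,0,0.3],[0,0,0,0,7,0,0.3],[0,0,0,0,7,0,0.3],[0,0,0,0,7,0,0.3]]'; python3 -m jog '[[0,0,0,0,7,0,0.3],[0,0,0,0,7,0,0.3],[0,0,0,0,1,0,0.3],[0,0,0,0,0,0,0.3]]'; python3 go.py 701 83 160 13
```

```text
time_s: 9.02
eef_pos: [0.4953, 0.3448, 0.1557]
eef_rot: [0.17, -0.17, 0.687, -0.686]
wrist_force: [-0.2, 0.0, 0.5]
opening: 0.352
time_s: 9.35
eef_pos: [0.5095, 0.3018, 0.1533]
eef_rot: [0.101, -0.109, 0.722, -0.676]
wrist_force: [-0.2, -0.1, -0.1]
opening: 0.348
t 9.35 pos [509.5 301.8 153.3] phi -162.9 tooly [-0.02   0.062 -0.998] q [0.3  0.29 1.64 0.07 1.21 3.12] F [-0.2 -0.1 -0.1] open 0.35
turn first (tool, deg) [3.7 4.1 0.2] then shift mm [-137.4   -6.7  256.3]
```

```bash
python3 -m jog '[[0,0,0,0,-7,0,0.3],[0,0,0,0,-7,0,0.3],[0,0,0,0,0,0,0.3]]'; python3 go.py 701 83 160 13; python3 -c "
from bench import *;print(get_obs()['q'])"
```

```text
time_s: 9.6
eef_pos: [0.509, 0.3043, 0.1541]
eef_rot: [0.192, -0.193, 0.703, -0.657]
wrist_force: [0.4, 0.2, -0.8]
opening: 0.35
t 9.60 pos [509.  304.3 154.1] phi -148.4 tooly [-0.018  0.062 -0.998] q [0.3  0.29 1.64 0.07 1.21 2.87] F [ 0.4  0.2 -0.8] open 0.35
turn first (tool, deg) [ 3.7 18.6 -0.4] then shift mm [-137.3   -5.9  258.8]
[0.30313473 0.28885775 1.64157778 0.06937839 1.21090096 2.86886804]
```

```bash
python3 go.py 680 83 165 31.6;
```

```text
t 9.60 pos [509.  304.3 154.1] phi -148.4 tooly [-0.018  0.062 -0.998] q [0.3  0.29 1.64 0.07 1.21 2.87] F [ 0.4  0.2 -0.8] open 0.35
turn first (tool, deg) [ 3.6 -0.  -1. ] then shift mm [-29.7 -10.9 278.1]
```

```bash
python3 -m jog '[[0,-3,0,3.6,0,-1,0.3],[-4,-3,35,0,0,0,0.3],[-4,-3,40,0,0,0,0.3],[-4,-2,40,0,0,0,0.3],[-4,0,40,0,0,0,0.3],[-4,0,40,0,0,0,0.3],[-4,0,40,0,0,0,0.3],[0,0,0,0,0,0,0.3]]'; python3 go.py 680 83 165 13
```

```text
time_s: 10.27
eef_pos: [0.656, 0.1094, 0.1656]
eef_rot: [-0.188, 0.187, -0.681, 0.683]
wrist_force: [-0.1, -0.5, 0.2]
opening: 0.349
t 10.27 pos [656.  109.4 165.6] phi -149.2 tooly [ 0.003 -0.003 -1.   ] q [-0.01  0.43  1.42 -0.    1.28  2.59] F [-0.1 -0.5  0.2] open 0.35
turn first (tool, deg) [-0.2 17.8 -0.1] then shift mm [-17.4   0.6  31.1]
```

```bash
python3 -m jog '[[0,0,10,0,6,0,0.3],[0,0,10,0,6,0,0.3],[0,0,0,0,5.8,0,0.3],[-18,0,10,0,0,0,0.3],[0,0,0,0,0,0,0.3],[0,0,0,0,0,0,0.3]]'; python3 go.py 701 83 70 13; python3 - <<'E'
from h import *
cv2.imwrite("pics/w6.png",camera("wrist"))
E
```

```text
time_s: 10.77
eef_pos: [0.6816, 0.0927, 0.1653]
eef_rot: [0.082, -0.082, 0.702, -0.702]
wrist_force: [-0.3, 0.6, 1.1]
opening: 0.349
t 10.77 pos [681.6  92.7 165.3] phi -166.6 tooly [-0.  0. -1.] q [-0.04  0.48  1.35  0.    1.31  2.87] F [-0.3  0.6  1.1] open 0.35
turn first (tool, deg) [0.  0.4 0. ] then shift mm [-16.7  95.3  13.8]
```

View pics/w6.png

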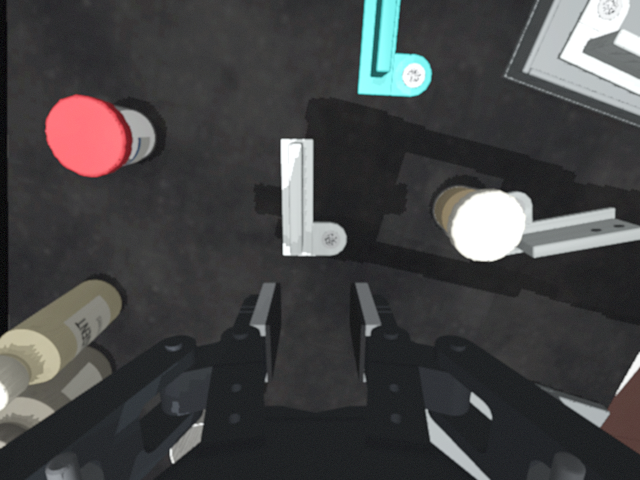

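```bash
python3 - <<'E'
from ov import *
ov(camera_model("wrist"),cv2.imread("pics/w6.png"),[([.7013,.0833,1.7986],1,0)],(240,110,400,280),3.5,"pics/o4.png")
E
```

```text
(no output)
```

View pics/o4.png

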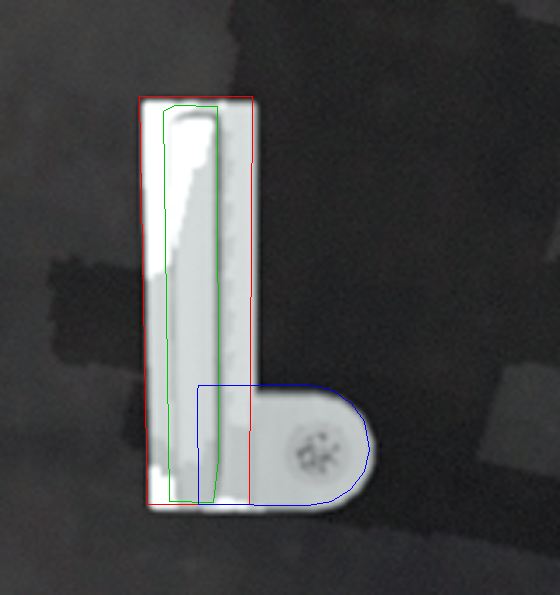

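```bash
python3 -m jog '[[-9,5,7,0,0.2,0,0.3],[-8,25,7,0,0,0,0.3],[0,35,0,0,0,0,0.3],[0,30,0,0,0,0,0.3],[0,0,0,0,0,0,0.3],[0,0,0,0,0,0,0.3]]'; python3 go.py 701 83 12 13
```

```text
time_s: 11.32
eef_pos: [0.6991, 0.0833, 0.0689]
eef_rot: [0.08, -0.083, 0.703, -0.702]
wrist_force: [-0.2, -0.5, 1.2]
opening: 0.352
t 11.32 pos [699.1  83.3  68.9] phi -166.7 tooly [-0.005  0.    -1.   ] q [-0.05  0.62  1.35  0.    1.17  2.86] F [-0.2 -0.5  1.2] open 0.35
turn first (tool, deg) [0.1 0.3 0.3] then shift mm [-1.8 56.9  0.7]
```

```bash
python3 -m jog '[[-1.5,18,0,0,0.2,0,0.3],[0,18,0,0,0,0,0.3],[0,14,0,0,0,0,0.3],[0,6,0,0,0,0,0.3],[0,0,0,0,0,0,0.3],[0,0,0,0,0,0,0.3]]'; python3 go.py 701 83 12 13;  python3 - <<'E'
from h import *
cv2.imwrite("pics/w7.png",camera("wrist"))
E
```

```text
time_s: 11.82
eef_pos: [0.7036, 0.083, 0.0162]
eef_rot: [-0.081, 0.08, -0.702, 0.703]
wrist_force: [0.0, -0.2, 0.8]
opening: 0.35
t 11.82 pos [703.6  83.   16.2] phi -166.9 tooly [ 0.002  0.    -1.   ] q [-0.05  0.7   1.35  0.    1.09  2.86] F [ 0.  -0.2  0.8] open 0.35
turn first (tool, deg) [-0.   0.1 -0.1] then shift mm [ 2.5  4.2 -0.6]
```

View pics/w7.png

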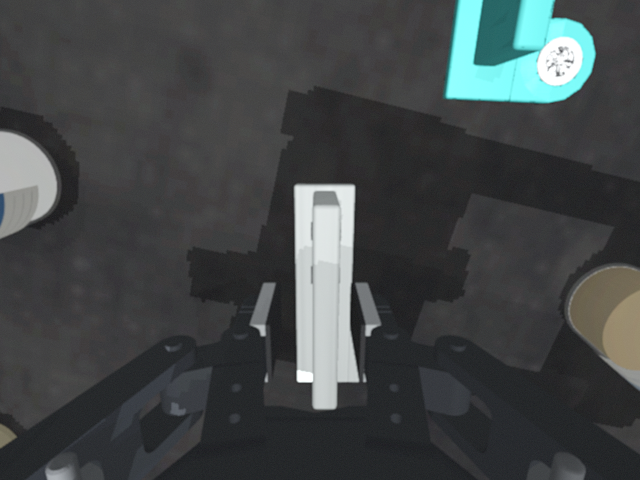

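```bash
python3 -m jog '[[2.2,2,0,0,0,0,0.3],[0,1,0,0,0,0,0.3],[0,0,0,0,0,0,1],[0,0,0,0,0,0,1],[0,0,0,0,0,0,1],[0,0,0,0,0,0,1],[0,0,0,0,0,0,1],[0,0,0,0,0,0,1]]'; python3 -m jog '[[0,0,0,0,0,0,1],[0,0,0,0,0,0,1]]'; python3 -m jog '[[0,-5,0,0,0,0,1],[0,-10,0,0,0,0,1],[0,-20,0,0,0,0,1],[0,-30,0,0,0,0,1],[0,-35,0,0,0,0,1],[0,-35,0,0,0,0,1],[0,-20,0,0,0,0,1],[0,0,0,0,0,0,1]]'; python3 go.py 483 276 160 84.4
```

```text
time_s: 12.53
eef_pos: [0.7013, 0.0823, 0.0126]
eef_rot: [-0.081, 0.08, -0.702, 0.703]
wrist_force: [-0.4, -0.3, 3.9]
opening: 0.1
time_s: 12.7
eef_pos: [0.7013, 0.0823, 0.0126]
eef_rot: [-0.081, 0.08, -0.702, 0.703]
wrist_force: [-0.6, 0.1, 5.0]
opening: 0.104
time_s: 13.37
eef_pos: [0.7042, 0.0823, 0.1748]
eef_rot: [-0.085, 0.076, -0.702, 0.703]
wrist_force: [1.1, -0.5, 0.1]
opening: 0.103
t 13.37 pos [704.2  82.3 174.8] phi -166.9 tooly [ 0.012 -0.    -1.   ] q [-0.05  0.51  1.29  0.    1.33  2.86] F [ 1.1 -0.5  0.1] open 0.10
turn first (tool, deg) [ -0.6 -71.3  -0.5] then shift mm [-171.2   14.8 -239. ]
```

```bash
python3 -m jog '[[0,0,0,0,-7,0,1],[0,0,0,0,-7,0,1],[0,0,0,0,-7,0,1],[0,0,0,0,-7,0,1],[0,0,0,0,-7,0,1],[0,0,0,0,-7,0,1],[0,0,0,0,-7,0,1],[0,0,0,0,-7,0,1]]'; python3 -m jog '[[0,0,0,0,-7,0,1],[0,0,0,0,-7,0,1],[0,0,0,0,-1.3,0,1],[-20,0,-30,0,0,0,1],[-24,0,-33,0,0,0,1],[-24,0,-33,0,0,0,1],[-24,0,-33,0,0,0,1],[-24,0,-33,0,0,0,1]]';python3 go.py 483 276 160 84.4
```

```text
time_s: 14.03
eef_pos: [0.6997, 0.0824, 0.1654]
eef_rot: [0.402, -0.403, 0.582, -0.581]
wrist_force: [-0.2, 0.1, -2.0]
opening: 0.107
time_s: 14.7
eef_pos: [0.5487, 0.2144, 0.166]
eef_rot: [0.474, -0.474, 0.525, -0.525]
wrist_force: [-0.4, 1.1, -1.2]
opening: 0.102
t 14.70 pos [548.7 214.4 166. ] phi -95.8 tooly [-0.001 -0.    -1.   ] q [0.17 0.28 1.63 0.   1.24 1.84] F [-0.4  1.1 -1.2] open 0.10
turn first (tool, deg) [ 0.  -0.2  0. ] then shift mm [-54.9   6.  -71.4]
```

```bash
python3 -m jog '[[-25,0,-33,0,0,0,1],[-20,0,-25,0,0,0,1],[0,0,0,0,0,0,1],[0,0,0,0,0,0,1]]';python3 go.py 484 276 60 84.4
```

```text
time_s: 15.03
eef_pos: [0.4959, 0.2653, 0.1665]
eef_rot: [-0.475, 0.475, -0.524, 0.524]
wrist_force: [0.1, 0.0, -1.2]
opening: 0.104
t 15.03 pos [495.9 265.3 166.5] phi -95.6 tooly [-0. -0. -1.] q [ 0.28  0.22  1.7  -0.    1.22  1.95] F [ 0.1  0.  -1.2] open 0.10
turn first (tool, deg) [0. 0. 0.] then shift mm [ -9.5 106.5 -12.9]
```

```bash
python3 -m jog '[[-9,10,-12,0,0,0,1],[0,25,0,0,0,0,1],[0,35,0,0,0,0,1],[0,25,0,0,0,0,1],[0,10,0,0,0,0,1],[0,0,0,0,0,0,1],[0,0,0,0,0,0,1]]';python3 go.py 484 276 17.6 84.4; python3 - <<'E'
from h import *
cv2.imwrite("pics/w8.png",camera("wrist"))
E
```

```text
time_s: 15.62
eef_pos: [0.487, 0.2738, 0.0618]
eef_rot: [-0.474, 0.474, -0.524, 0.524]
wrist_force: [-0.9, 0.6, -0.9]
opening: 0.104
t 15.62 pos [487.  273.8  61.8] phi -95.7 tooly [ 0. -0. -1.] q [ 0.3   0.36  1.77 -0.    1.02  1.97] F [-0.9  0.6 -0.9] open 0.10
turn first (tool, deg) [-0.  -0.1  0. ] then shift mm [-1.9 44.2 -3.2]
```

View pics/w8.png

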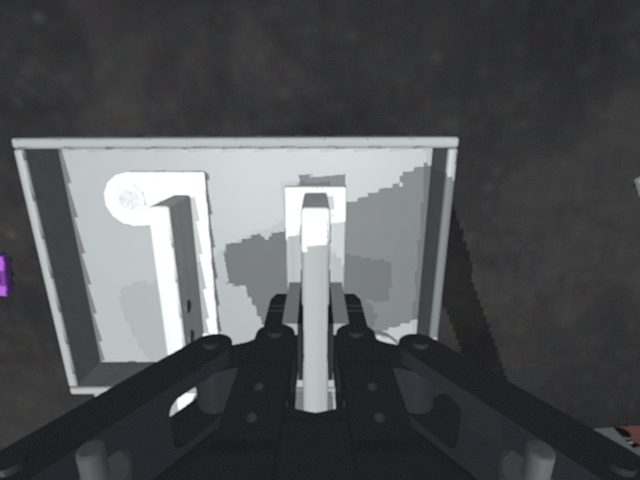

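```bash
python3 -m jog '[[-1,15,-2,0,0,0,1],[0,12,0,0,0,0,1],[0,8,0,0,0,0,1],[0,5,0,0,0,0,1],[0,1.5,0,0,0,0,1],[0,0,0,0,0,0,1],[0,0,0,0,0,0,1]]';python3 go.py 484 276 17.6 84.4
```

```text
time_s: 16.25
eef_pos: [0.4852, 0.2756, 0.0209]
eef_rot: [-0.475, 0.474, -0.524, 0.524]
wrist_force: [-1.7, 1.0, -1.4]
opening: 0.102
t 16.25 pos [485.2 275.6  20.9] phi -95.6 tooly [ 0.001  0.    -1.   ] q [ 0.3   0.42  1.78 -0.    0.94  1.97] F [-1.7  1.  -1.4] open 0.10
turn first (tool, deg) [-0.1 -0.  -0. ] then shift mm [-0.3  3.3 -1.2]
```

```bash
python3 -m jog '[[0,1.5,0,0,0,0,1],[0,0,0,0,0,0,1]]';python3 -m jog '[[0,1,0,0,0,0,1],[0,0,0,0,0,0,1]]';python3 -m jog '[[0,0.8,0,0,0,0,1],[0,0,0,0,0,0,1]]'
```

```text
time_s: 16.42
eef_pos: [0.4851, 0.2756, 0.0193]
eef_rot: [-0.475, 0.474, -0.524, 0.524]
wrist_force: [-0.2, -0.0, -3.0]
opening: 0.103
time_s: 16.58
eef_pos: [0.4848, 0.2755, 0.018]
eef_rot: [-0.475, 0.475, -0.524, 0.524]
wrist_force: [-0.9, 0.5, -1.0]
opening: 0.105
time_s: 16.75
eef_pos: [0.4849, 0.2755, 0.0176]
eef_rot: [-0.475, 0.475, -0.524, 0.524]
wrist_force: [-1.9, -0.2, 3.0]
opening: 0.103
```

```bash
python3 -m jog '[[0,0,0,0,0,0,0.7],[0,0,0,0,0,0,0.5],[0,0,0,0,0,0,0.3],[0,0,0,0,0,0,0.3],[0,0,0,0,0,0,0.3]]';  python3 -m jog '[[0,-5,0,0,0,0,0.3],[0,-15,0,0,0,0,0.3],[0,-30,0,0,0,0,0.3],[0,-35,0,0,0,0,0.3],[0,-35,0,0,0,0,0.3],[0,-25,0,0,0,0,0.3],[0,0,0,0,0,0,0.3]]'; python3 go.py 475 59 160 113.8; python3 - <<'E'
from h import *
cv2.imwrite("pics/w9.png",camera("wrist"))
E
```

```text
time_s: 17.17
eef_pos: [0.4848, 0.2755, 0.0171]
eef_rot: [-0.475, 0.475, -0.524, 0.524]
wrist_force: [0.5, -0.6, 0.2]
opening: 0.354
time_s: 17.75
eef_pos: [0.4884, 0.2768, 0.1692]
eef_rot: [-0.479, 0.471, -0.522, 0.526]
wrist_force: [0.6, -0.1, 0.6]
opening: 0.344
t 17.75 pos [488.4 276.8 169.2] phi -95.6 tooly [ 0.012  0.004 -1.   ] q [ 0.3   0.21  1.71 -0.    1.21  1.97] F [ 0.6 -0.1  0.6] open 0.34
turn first (tool, deg) [ -0.7 -29.4  -0.1] then shift mm [ 193.9    9.2 -100.2]
```

View pics/w9.png

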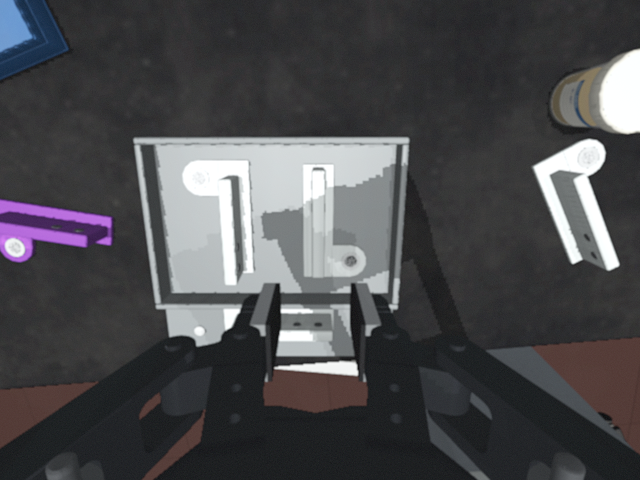

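```bash
python3 -m jog '[[0,0,0,0,-7,0,0.3],[0,0,0,0,-7,0,0.3],[0,0,0,0,-7,0,0.3],[0,0,0,0,-7,0,0.3],[25,0,-13,0,-1.4,0,0.3],[35,0,-18,0,0,0,0.3],[35,0,-18,0,0,0,0.3],[35,0,-18,0,0,0,0.3]]'; python3 -m jog '[[30,0,-18,0,0,0,0.3],[20,0,-10,0,0,0,0.3],[0,0,0,0,0,0,0.3],[0,0,0,0,0,0,0.3]]'; python3 go.py 475 59 160 113.8; python3 - <<'E'
from ov import *
im=camera("wrist");cv2.imwrite("pics/w10.png",im)
ov(camera_model("wrist"),im,[([.4749,.059,.4156],-1,0)],(0,0,640,480),1.25,"pics/o5.png")
E
```

```text
time_s: 18.47
eef_pos: [0.4736, 0.1283, 0.1607]
eef_rot: [-0.592, 0.593, -0.386, 0.385]
wrist_force: [0.2, -1.2, 0.2]
opening: 0.353
time_s: 18.8
eef_pos: [0.4689, 0.0716, 0.1611]
eef_rot: [0.592, -0.592, 0.388, -0.387]
wrist_force: [-0.1, 0.7, -0.9]
opening: 0.347
t 18.80 pos [468.9  71.6 161.1] phi -66.4 tooly [-0.001  0.001 -1.   ] q [-0.1   0.03  1.92  0.    1.19  1.06] F [-0.1  0.7 -0.9] open 0.35
turn first (tool, deg) [ 0.  -0.2 -0.1] then shift mm [14.   1.1  0.5]
```

View pics/o5.png

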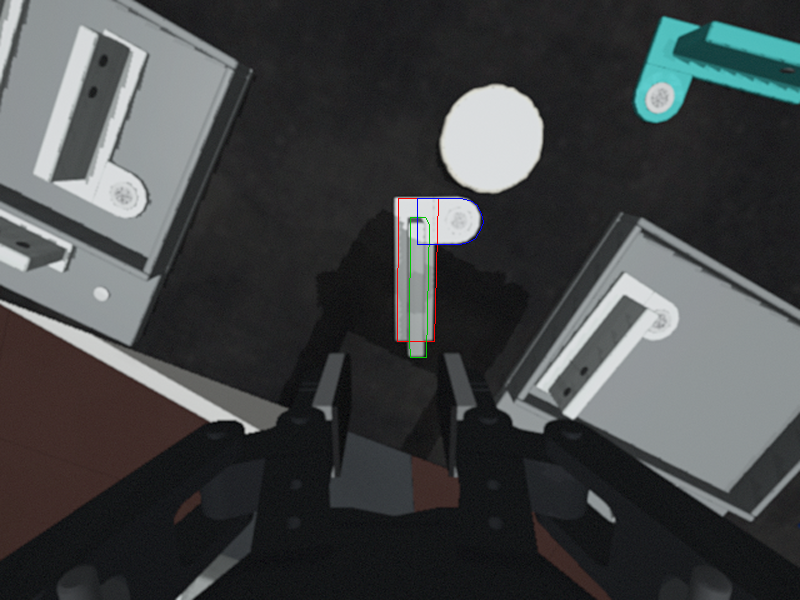

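```bash
python3 - <<'E'
from h import *
m=camera_model("top")
c=unproj(m,(321.5,256),.064);print(c)
l=place([[.035,-.028,0],[.05,0,0]],[.4749,.059,.4156]);print(l,np.linalg.norm(c[:2]-l[0,:2])-.026-.015)
E
python3 -m jog '[[7,5,0,0,0,0,0.3],[6,25,0,0,0,0,0.3],[0,35,0,0,0,0,0.3],[0,27,0,0,0,0,0.3],[0,0,0,0,0,0,0.3],[0,0,0,0,0,0,0.3]]'; python3 go.py 475 59 12.5 113.8
```

```text
[0.5641392  0.05922664 0.064     ]
[[0.51822529 0.04751438 0.        ]
 [0.52064371 0.07918695 0.        ]] 0.006384221476125062
time_s: 19.35
eef_pos: [0.4734, 0.0615, 0.0686]
eef_rot: [-0.592, 0.593, -0.387, 0.385]
wrist_force: [-0.2, 0.2, -0.4]
opening: 0.353
t 19.35 pos [473.4  61.5  68.6] phi -66.1 tooly [-0.004  0.001 -1.   ] q [-0.12  0.19  1.97  0.    0.99  1.03] F [-0.2  0.2 -0.4] open 0.35
turn first (tool, deg) [ 0.2  0.1 -0.1] then shift mm [ 2.9 56.1  0.4]
```

```bash
python3 -m jog '[[2.8,18,0,0,0,0,0.3],[0,18,0,0,0,0,0.3],[0,13,0,0,0,0,0.3],[0,7,0,0,0,0,0.3],[0,0,0,0,0,0,0.3],[0,0,0,0,0,0,0.3]]'; python3 go.py 475 59 12.5 113.8;  python3 - <<'E'
from h import *
cv2.imwrite("pics/w11.png",camera("wrist"))
E
```

```text
time_s: 19.85
eef_pos: [0.4772, 0.0582, 0.0153]
eef_rot: [0.593, -0.592, 0.385, -0.387]
wrist_force: [0.4, -0.6, -0.7]
opening: 0.347
t 19.85 pos [477.2  58.2  15.3] phi -66.2 tooly [ 0.003 -0.    -1.   ] q [-0.13  0.3   1.98  0.    0.86  1.03] F [ 0.4 -0.6 -0.7] open 0.35
turn first (tool, deg) [-0.1  0.   0.1] then shift mm [-1.6  2.8 -1.7]
```

View pics/w11.png

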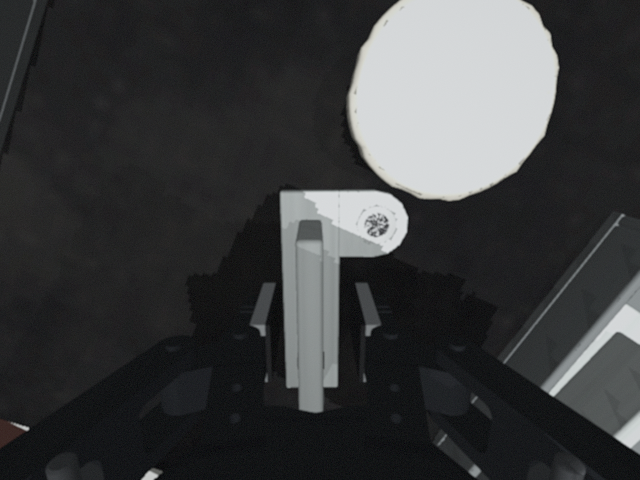

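```bash
python3 -m jog '[[-2,2,0,0,0,0,0.3],[0,1,0,0,0,0,0.3],[0,0,0,0,0,0,1],[0,0,0,0,0,0,1],[0,0,0,0,0,0,1],[0,0,0,0,0,0,1],[0,0,0,0,0,0,1],[0,0,0,0,0,0,1]]'; python3 -m jog '[[0,0,0,0,0,0,1],[0,0,0,0,0,0,1]]'; python3 -m jog '[[0,-4,-1,0,0,0,1],[0,-6,-2,0,0,0,1],[0,-10,-3,0,0,0,1],[0,-20,-4,0,0,0,1],[0,-30,-5,0,0,0,1],[0,-30,-5,0,0,0,1],[0,-30,0,0,0,0,1],[0,-20,0,0,0,0,1]]'; python3 go.py 480 -170 160 85.5
```

```text
time_s: 20.57
eef_pos: [0.4757, 0.0598, 0.0116]
eef_rot: [0.593, -0.592, 0.386, -0.387]
wrist_force: [-0.5, -0.1, 6.0]
opening: 0.106
time_s: 20.73
eef_pos: [0.4757, 0.0598, 0.0115]
eef_rot: [0.593, -0.592, 0.386, -0.387]
wrist_force: [-1.4, 1.3, 6.6]
opening: 0.104
time_s: 21.4
eef_pos: [0.4571, 0.0516, 0.164]
eef_rot: [0.593, -0.592, 0.385, -0.387]
wrist_force: [1.7, -0.5, -2.2]
opening: 0.104
t 21.40 pos [457.1  51.6 164. ] phi -66.2 tooly [ 0.003 -0.    -1.   ] q [-0.15 -0.01  1.96  0.    1.19  1.01] F [ 1.7 -0.5 -2.2] open 0.10
turn first (tool, deg) [-0.2 28.3  0. ] then shift mm [219.1   4.   40.2]
```

```bash
python3 -m jog '[[0,0,0,0,7,0,1],[0,0,0,0,7,0,1],[0,0,0,0,7,0,1],[0,0,0,0,7,0,1],[25,0,5,0,0.3,0,1],[36,0,7,0,0,0,1],[36,0,7,0,0,0,1],[36,0,7,0,0,0,1]]'; python3 -m jog '[[36,0,7,0,0,0,1],[30,0,5,0,0,0,1],[15,0,2,0,0,0,1],[0,0,0,0,0,0,1],[0,0,0,0,0,0,1]]'; python3 go.py 484 -172 60 85.5
```

```text
time_s: 22.07
eef_pos: [0.4719, -0.0839, 0.1612]
eef_rot: [-0.48, 0.48, -0.519, 0.519]
wrist_force: [0.7, 0.4, -1.3]
opening: 0.106
time_s: 22.48
eef_pos: [0.4794, -0.1651, 0.1608]
eef_rot: [0.48, -0.479, 0.52, -0.52]
wrist_force: [0.1, 0.7, -2.3]
opening: 0.101
t 22.48 pos [ 479.4 -165.1  160.8] phi -94.6 tooly [-0.     0.001 -1.   ] q [-0.57  0.11  1.84  0.    1.19  1.08] F [ 0.1  0.7 -2.3] open 0.10
turn first (tool, deg) [ 0.  -0.1 -0.1] then shift mm [  6.5 100.8   5.2]
```

```bash
python3 -m jog '[[6.5,10,5,0,0,0,1],[0,25,0,0,0,0,1],[0,30,0,0,0,0,1],[0,25,0,0,0,0,1],[0,8,0,0,0,0,1],[0,0,0,0,0,0,1],[0,0,0,0,0,0,1]]';python3 go.py 484 -172 16.5 85.5; python3 - <<'E'
from h import *
cv2.imwrite("pics/w12.png",camera("wrist"))
E
```

```text
time_s: 23.07
eef_pos: [0.4847, -0.1708, 0.0636]
eef_rot: [-0.48, 0.48, -0.519, 0.519]
wrist_force: [0.5, -1.4, -1.3]
opening: 0.1
t 23.07 pos [ 484.7 -170.8   63.6] phi -94.5 tooly [ 0.001  0.    -1.   ] q [-0.57  0.27  1.88  0.    0.99  1.08] F [ 0.5 -1.4 -1.3] open 0.10
turn first (tool, deg) [-0.  0. -0.] then shift mm [ 1.3 47.1 -0.6]
```

View pics/w12.png

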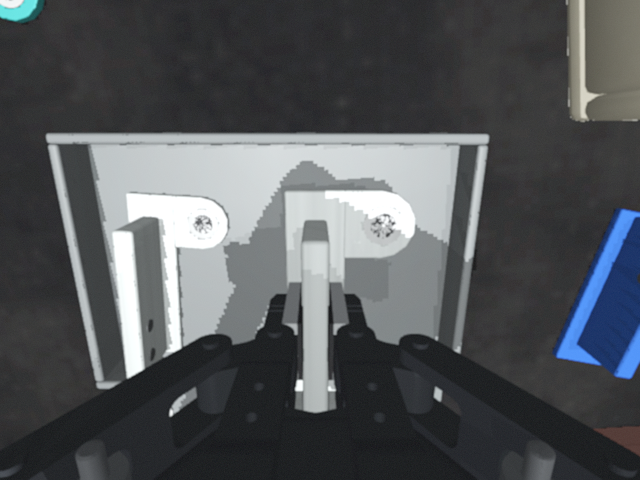

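Clear of R2 and the walls. Lowering.

```bash
python3 -m jog '[[1,15,0,0,0,0,1],[0,13,0,0,0,0,1],[0,10,0,0,0,0,1],[0,5,0,0,0,0,1],[0,1,0,0,0,0,1],[0,0,0,0,0,0,1],[0,0,0,0,0,0,1]]';python3 -m jog '[[0,1,0,0,0,0,1],[0,0,0,0,0,0,1]]';python3 -m jog '[[0,1,0,0,0,0,1],[0,0,0,0,0,0,1]]'
```

```text
time_s: 23.7
eef_pos: [0.4851, -0.1729, 0.0199]
eef_rot: [-0.48, 0.48, -0.519, 0.52]
wrist_force: [-0.2, -0.4, -2.0]
opening: 0.099
time_s: 23.87
eef_pos: [0.4849, -0.1728, 0.0186]
eef_rot: [-0.48, 0.48, -0.519, 0.52]
wrist_force: [-0.8, -0.2, -1.7]
opening: 0.101
time_s: 24.03
eef_pos: [0.4846, -0.1726, 0.0172]
eef_rot: [-0.48, 0.48, -0.519, 0.52]
wrist_force: [0.6, 0.9, -1.6]
opening: 0.105
```

```bash
python3 -m jog '[[0,0.8,0,0,0,0,1],[0,0,0,0,0,0,1]]'; python3 -m jog '[[0,0.5,0,0,0,0,1],[0,0,0,0,0,0,1]]'
```

```text
time_s: 24.2
eef_pos: [0.4846, -0.1726, 0.0166]
eef_rot: [-0.48, 0.48, -0.519, 0.52]
wrist_force: [-1.6, 0.2, 1.2]
opening: 0.11
time_s: 24.37
eef_pos: [0.4846, -0.1726, 0.0166]
eef_rot: [-0.48, 0.48, -0.519, 0.519]
wrist_force: [-3.8, 1.3, 8.0]
opening: 0.104
```

```bash
python3 -m jog '[[0,0,0,0,0,0,0.7],[0,0,0,0,0,0,0.5],[0,0,0,0,0,0,0.3],[0,0,0,0,0,0,0.3],[0,0,0,0,0,0,0.3]]';  python3 -m jog '[[0,-5,0,0,0,0,0.3],[0,-15,0,0,0,0,0.3],[0,-30,0,0,0,0,0.3],[0,-35,0,0,0,0,0.3],[0,-35,0,0,0,0,0.3],[0,-25,0,0,0,0,0.3],[0,0,-30,0,0,0,0.3],[0,0,-30,0,0,0,0.3]]'; python3 -m jog '[[0,-20,0,0,0,0,0.3],[0,-20,0,0,0,0,0.3],[0,0,0,0,0,0,0.3],[0,0,0,0,0,0,0.3]]'; python3 - <<'E'
from h import *
a=camera("top");s=camera("scene");cv2.imwrite("pics/t2.png",cv2.resize(a[150:340,180:450],None,fx=2.9,fy=2.9,interpolation=cv2.INTER_CUBIC)); cv2.imwrite("pics/s9.png",s)
cv2.imwrite("pics/w13.png",camera("wrist"))
E
```

```text
time_s: 24.78
eef_pos: [0.4845, -0.1725, 0.0157]
eef_rot: [-0.48, 0.48, -0.519, 0.52]
wrist_force: [-0.1, -1.1, 0.2]
opening: 0.348
time_s: 25.45
eef_pos: [0.4259, -0.1689, 0.1635]
eef_rot: [-0.481, 0.48, -0.517, 0.521]
wrist_force: [-1.9, -0.5, -1.0]
opening: 0.349
time_s: 25.78
eef_pos: [0.4253, -0.1684, 0.2023]
eef_rot: [-0.48, 0.479, -0.518, 0.521]
wrist_force: [-0.1, -0.3, 0.3]
opening: 0.349
```

View pics/t2.png

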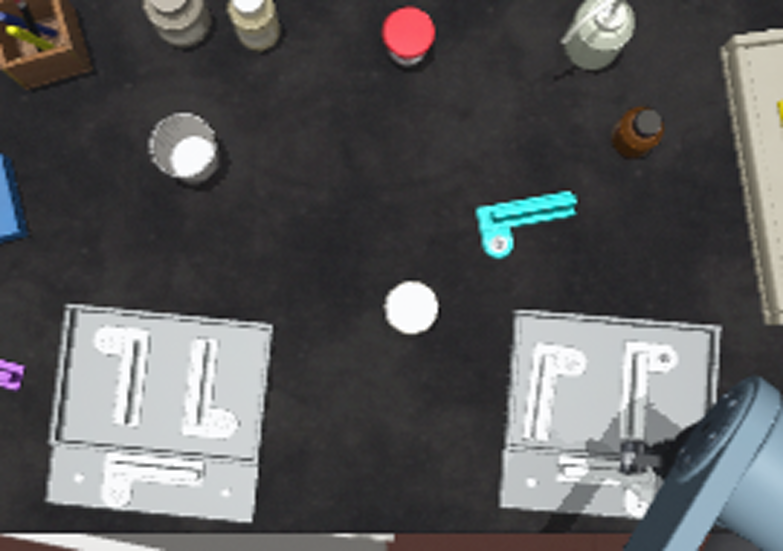

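View pics/s9.png

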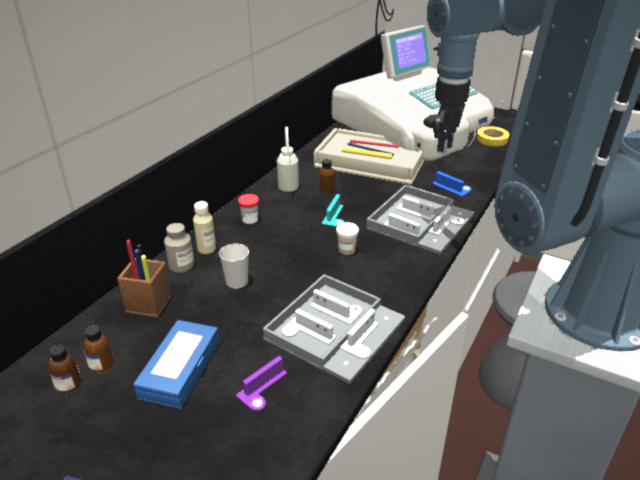

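View pics/w13.png

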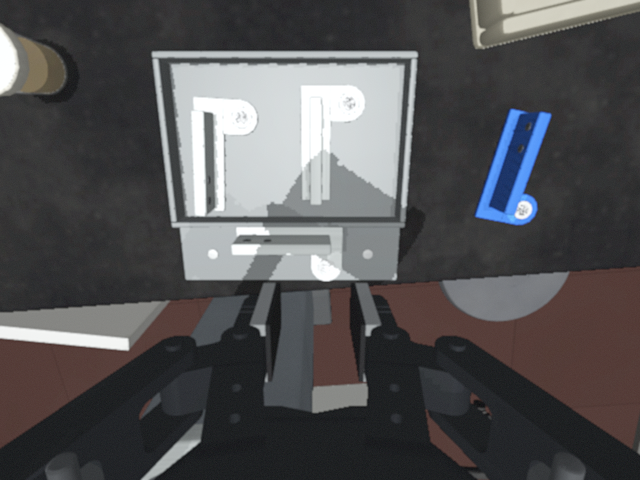

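```bash
python3 - <<'E'
from h import *
a=cv2.imread("pics/top0.png");
b=camera("top")
for r in [(300,240,345,272),(225,180,262,220),(385,180,412,210)]:
    x0,y0,x1,y1=r; print(np.abs(a[y0:y1,x0:x1].astype(int)-b[y0:y1,x0:x1]).mean())
print(hand_in())
E
```

```text
6.371990740740741
0.8216216216216217
1.1646090534979423
the job is handed in; nothing more can be done
None
```

All four brackets are in the tray that matches their hand, and I handed the job in at about 26 s of the 72 s allowed. The hand-in gave no verdict.

- **Left-hand brackets:** `bracket_left_2` (taken out of the right-hand tray) and `bracket_left_1` (from the worktop) are now in `tray_left`.
- **Right-hand brackets:** `bracket_right_1` (from the worktop) is now in `tray_right`. `bracket_right_2` was already there and I left it alone.

**How they were set down:** I lowered each one until the wrist force showed light contact (8 N at most), then released it.

**Last checks:** The final top, scene and wrist pictures show two brackets of the right hand in each tray. All lie flat with ribs up, apart from each other, and the gripper is clear above. The tumbler and stain bottle areas are unchanged from the first picture. The cup area differs more (6.4 grey levels on average), most likely because `bracket_right_1`, which lay next to it, is gone. The cup itself is at the same pixel, about (321.5, 256).

**Went wrong on the way:** While the gripper was empty, my turn over `tray_left` drove joint 6 to its limit, reading 3.12 rad, and tilted and shifted the tool. I backed off at once and made the turn over open worktop instead. I only saw that reading to two decimals, so I can't rule out a slight overrun of the limit.

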